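# Lay out the sample-preparation row

## Task

Lay out the row of three cork mats between the tube rack and the stirrer: the bottle on the mat next to the tube rack, the conical flask on the mat next to the stirrer, and the metal tube block on the middle mat, between them, with the small jar standing on top of the block in its middle. Stand each thing upright in the centre of its mat; lower them into place rather than dropping them, do not tip any of them over on the way, and leave everything standing still and let go.

Things in the scene. Friction and masses are not known exactly. Their poses are not given: they have to be found in the camera images.
- bottle: loose round plastic bottle with a flat screw cap, 120 mm tall in all, 0.13 to 0.25 kg. Body 56 mm in diameter up to 70 mm high, then a shoulder sloping in to a neck 30 mm in diameter at 84 mm, cap 36 mm in diameter from 90 to 120 mm. Origin: centre of its underside; z up along its axis
- flask: loose conical (Erlenmeyer) glass flask with a dark stopper, 136 mm tall in all, 0.1 to 0.2 kg. Foot 80 mm in diameter, tapering to a straight neck 32 mm in diameter from 82 to 122 mm high (a thin rim 35 mm in diameter at 119 to 122 mm, seen but not felt), then a stopper 27 mm in diameter to 136 mm. Origin: centre of its underside; z up along its axis
- block: loose solid aluminium tube block, 90 mm (its x) by 56 mm (its y) by 40 mm high, 0.28 to 0.56 kg, with a row of small dark tube wells along each short end of its flat top. Starts with its long side within 35 degrees of the robot's forward direction. Origin: centre of its underside; z up. Grasp it across the 56 mm width
- jar: loose small round screw-lid jar, 42 mm tall, 0.04 to 0.09 kg: body 40 mm in diameter to 28 mm high, lid 44 mm in diameter from 28 to 42 mm. Origin: centre of its underside; z up along its axis
- pad_left: the left-most of the three identical flat square cork mats that lie in a row across the bench (90 x 90 x 4 mm, fixed). 'Left' is the robot's left, +y. Origin: centre of its underside; x and y along its sides, z up
- pad_mid: the middle of the three identical flat square cork mats that lie in a row across the bench (90 x 90 x 4 mm, fixed). 'Left' is the robot's left, +y. Origin: centre of its underside; x and y along its sides, z up
- pad_right: the right-most of the three identical flat square cork mats that lie in a row across the bench (90 x 90 x 4 mm, fixed). 'Left' is the robot's left, +y. Origin: centre of its underside; x and y along its sides, z up
- rack: fixed low tube rack at one end of the row of mats, the left or the right end from start to start: a slab 225 mm (its x) by 68 mm (its y) by 28 mm high with a grid of holes and some capped tubes standing out up to 40 mm high. Origin: centre of its underside
- stirrer: fixed laboratory stirrer at the other end of the row: a square housing 130 x 130 x 50 mm with a round top plate 116 mm in diameter, 58 mm high, two knobs on its side. Origin: centre of its underside
Not all that is in view belongs to the job. What is shaped like the flask but pink or red is not meant.

How it is judged (in metres and radians):
At the end, for the whole second after the job is handed in: The bottle stands on the mat next to the rack, the flask on the mat next to the stirrer and the block on the middle mat, each within 15 mm of the mat's centre; the jar stands on the block within 12 mm of its centre; each within 6 mm of its resting height, upright within 0.1 rad, let go and at rest (horizontal distance between block and pad_mid below 0.015 m and z of block in the frame of pad_mid between -0.002 and 0.01 m and horizontal distance between jar and block below 0.012 m and z of jar in the frame of block between 0.034 and 0.046 m and ((world y of rack above 0 m and horizontal distance between bottle and pad_left below 0.015 m and z of bottle in the frame of pad_left between -0.002 and 0.01 m and horizontal distance between flask and pad_right below 0.015 m and z of flask in the frame of pad_right between -0.002 and 0.01 m) or (world y of rack below 0 m and horizontal distance between bottle and pad_right below 0.015 m and z of bottle in the frame of pad_right between -0.002 and 0.01 m and horizontal distance between flask and pad_left below 0.015 m and z of flask in the frame of pad_left between -0.002 and 0.01 m)) and angle between each of bottle, flask, block, jar's own z axis and vertical below 0.1 rad and linear speed of each of bottle, flask, block, jar below 0.02 m/s and angular speed of each of bottle, flask, block, jar below 0.2 rad/s); the robot touches nothing.
It fails at once if the bottle, flask, block or jar is tipped over (more than 0.6 rad) (angle between any of bottle, flask, block, jar's own z axis and vertical above 0.6 rad).
It fails at once if the bottle, flask, block or jar is dropped (falls out of the fingers faster than 0.7 m/s, about 25 mm) ((linear speed of bottle above 0.7 m/s and contact force between bottle and the fingers below 0.05 N) or (linear speed of flask above 0.7 m/s and contact force between flask and the fingers below 0.05 N) or (linear speed of block above 0.7 m/s and contact force between block and the fingers below 0.05 N) or (linear speed of jar above 0.7 m/s and contact force between jar and the fingers below 0.05 N)).
It also fails if it takes over 99 s, if anything falls off the work surface, if the arm or the gripper's body presses on something with over 40 N, if the wrist force passes 120 N, or if a joint passes its speed limit or range.

## Robot

A 6-joint arm with a two-finger parallel gripper is mounted at the origin on the work surface. World frame = base frame: x ahead of the robot, y to its left, z up, the work surface at z = 0. Lengths are in mm, angles in rad, forces in N, time in s.
With the tool pointing down it reaches from about 400 to 925 mm from the base axis. Payload 12.5 kg.
Tool frame: the origin (TCP) lies midway between the tips of the shut fingers; the grasp point (between the pads) lies 19 mm behind it (env.grip_depth is the distance from the TCP to the grasp point, in mm); z points along the fingers, y is the line along which they close (so a half turn about z gives the same grasp; the last joint's range is limited). The gripper opens to 95 mm and grips with 3 to 60 N. Pads are 20 mm wide; open, the fingers measure 119 mm over their backs; the gripper's body (75 mm by 180 mm) begins 59 mm behind the grasp point.
Start: joints at [1.178, 0.491, 1.559, -0, 1.092, -0.106], TCP at [176.785, 599.495, 214.661] pointing down, gripper open.
Joint ranges: [-3.1, 3.1], [-0.84, 2.19], [0.05, 2.79], [-1.13, 4.28], [0.06, 2.93], [-2.69, 2.69]. Speed limits (rad/s): [2.22, 2.22, 2.79, 3.14, 3.14, 3.14].

## Interface

Orientations are given as [roll, pitch, yaw] about the fixed x, y, z axes, in that order (R = Rz(yaw) Ry(pitch) Rx(roll)).
In Python, from cell import monitor, viewer, order, env gives the robot as it stands.
- The arm moves only by the tool move_arm, never from a script. Its argument "moves" is one flat list of numbers, 4 for each row, row after row: the shift along the tool's x, y, z normalised to -1 to 1, where 1 is 0.15 m, then the turn about the tool's z normalised to -1 to 1, where 1 is pi/2 rad. A call has 1 to 10 rows; each row shifts and turns the commanded pose from where the row before left it, along the tool's axes as they then stand; what a row does not reach is not made up. A row lasts 1/8 s, in which the tool goes at most 62.5 mm and 10.7 degrees, less where a joint would pass 70% of its speed; a pose out of reach is approached as far as the arm can. A call with a number of a shift or a turn outside -1 to 1 is refused whole. A call with a gripper value outside its range is refused whole. "claw" is the finger opening in mm, from 0 to 95.1, set as the call begins (left out, the last holds). The fingers move at their own pace and stop on an object; the grip force is fixed at half the most. Time passes only in rows, so rows that do not move let the fingers close. It gives the time, the measured TCP pose, the force, the opening and the grip force at its end, in the units of the state.
- monitor.state(): the state, without advancing time (a new reading comes with each control period).
- viewer.read_camera(name): name is "side" or "top"; returns the picture (400x640x3 uint8, red, green, blue); there is no depth.
- viewer.camera_info(name): a dict with "K" (3x3 intrinsics, pixels), "dist_coeffs" ([k1, k2, p1, p2, k3] as OpenCV has them; the pictures are not rectified), "camera_from_world" (4x4, takes a point from world to camera coordinates). Camera axes: x right, y down, z forward; pixel columns grow to the right and rows downward; lengths in mm; the calibration is good to about 2 mm. A picture is of the moment at which its call begins. camera_info takes no time and is no camera call.
- order.job_done(): hands the job in; it is judged then, once.
The state is a dict: "t": time; "joints": joint angles; "qvel": joint speeds; "tau": joint torques, N m; "eef_pos": TCP position; "tcp_rot": TCP orientation; "ft_force": force on the tool from outside, world axes, zero at the start; "moment": the same for the moment, N m; "opening": opening from 0.0 (shut) to 1.0 (fully open); "grip_force": force on a finger pad.
Only numpy, scipy, OpenCV 4.12 (cv2) and the standard library are available. Lean on these libraries where they do the work, as an engineer would, in place of code of your own. Each camera call takes 0.05 s, during which the arm holds its last target. There are 200 camera calls.

## Working session

There is one attempt and no reset: what is moved stays moved. The work goes in short steps, Python scripts to look and compute and a tool call to move; the robot and the scene stay as the last step left them, time stands still between calls to the robot, and variables do not carry over. Pictures are saved under pics/ and viewed, at most 14 in all, crops included, and the job is handed in when it is done.

Besides the shell and the picture viewer there is one more tool, called after "Call:" as name(argument=value, ...), one argument or row to a line, values as JSON. move_arm: Moves the arm, as the interface text tells. Scaled input: -1 to 1 covers 0.15 m each way for a shift and pi/2 rad each way for a turn. Its arguments: {"type":"object","properties":{"moves":{"type":"array"},"claw":{"type":"number"}},"required":["moves"]}

```bash
ls; mkdir -p pics
python3 - <<'E'
from cell import monitor, viewer, order, env
import cv2
for n in ("top","side"):
    im=viewer.read_camera(n); cv2.imwrite(f"pics/{n}0.png",im[:,:,::-1])
    print(n,{k:(v.round(3).tolist() if hasattr(v,'round') else v) for k,v in viewer.camera_info(n).items()})
print(monitor.state(), env.grip_depth)
E
```

```text
pics
top {'K': [[440.2, 0.0, 318.064], [0.0, 440.2, 209.753], [0.0, 0.0, 1.0]], 'dist_coeffs': [-0.104, 0.0, 0.0, 0.0, 0.0], 'camera_from_world': [[0.013, -1.0, -0.014, -5.158], [-0.993, -0.012, -0.115, 502.084], [0.115, 0.015, -0.993, 1136.669], [0.0, 0.0, 0.0, 1.0]]}
side {'K': [[365.475, 0.0, 322.677], [0.0, 365.475, 198.575], [0.0, 0.0, 1.0]], 'dist_coeffs': [0.018, 0.0, 0.0, 0.0, 0.0], 'camera_from_world': [[0.927, -0.374, 0.008, -438.612], [-0.208, -0.533, -0.82, 128.585], [0.311, 0.759, -0.572, 665.41], [0.0, 0.0, 0.0, 1.0]]}
{'t': 0.1, 'joints': array([ 1.17841599e+00,  4.91482937e-01,  1.55937976e+00,  2.10150146e-06,
        1.09170233e+00, -1.05582321e-01]), 'qvel': array([-3.15894309e-04, -2.59143246e-03, -1.44839335e-03,  7.63831060e-05,
       -1.22319851e-03, -1.43366278e-03]), 'tau': array([ 2.62945607e-03, -6.13623691e+01, -2.58606434e+01,  6.93926169e-02,
        4.70393489e-02, -2.72780659e-05]), 'eef_pos': array([176.6874167 , 599.28497094, 214.13335209]), 'tcp_rot': array([-3.14062589e+00, -1.04328461e-04,  2.85479362e+00]), 'ft_force': array([ 0.94591561,  0.0855528 , -1.09064953]), 'moment': array([-0.02394016,  0.01915935,  0.0108386 ]), 'grip_force': 0.0, 'opening': 0.9976627276984747} 18.8
```

View pics/top0.png

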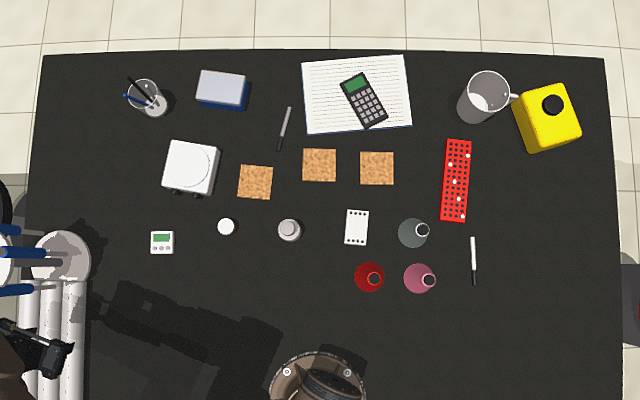

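View pics/side0.png

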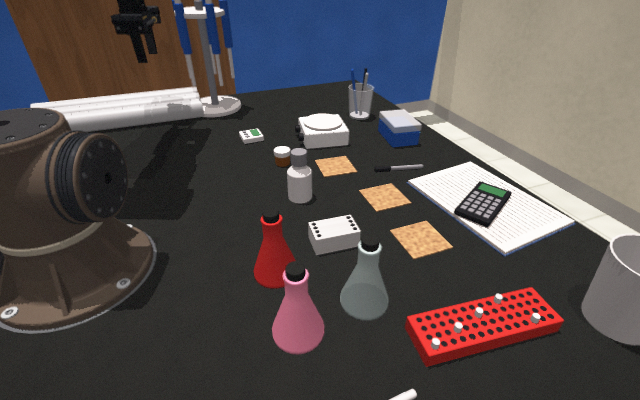

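The rack is on the robot's right and the stirrer on its left, so the bottle goes to pad_right and the flask to pad_left.

Flask candidates in the top view:
- Clear/grey with a dark stopper (413,232): this is the one I want.
- Red (369,277): not meant.
- Pink (420,278): not meant.

Other objects:
- **Bottle:** (289,230).
- **Jar:** white lid at (226,226). The timer at (162,242) is not it.
- **Block:** (357,227).

```bash
cat > h.py <<'E'
import numpy as np, cv2
from cell import monitor, viewer, order, env
def px2w(n,uv,z):
    c=viewer.camera_info(n); K=np.array(c["K"]);T=np.array(c["camera_from_world"])
    p=cv2.undistortPoints(np.array(uv,float).reshape(-1,1,2),K,np.array(c["dist_coeffs"])).reshape(-1,2)
    d=np.c_[p,np.ones(len(p))]@T[:3,:3]; o=-T[:3,:3].T@T[:3,3]
    return o+d*((z-o[2])/d[:,2])[:,None]
def w2px(n,P):
    c=viewer.camera_info(n);T=np.array(c["camera_from_world"])
    return cv2.projectPoints(np.array(P,float).reshape(-1,1,3),cv2.Rodrigues(T[:3,:3])[0],T[:3,3],np.array(c["K"]),np.array(c["dist_coeffs"]))[0].reshape(-1,2)
def blobs(mask,lo=60,hi=3000):
    cs=cv2.findContours(mask.astype(np.uint8),cv2.RETR_EXTERNAL,cv2.CHAIN_APPROX_NONE)[0]
    return [c for c in cs if lo<cv2.contourArea(c)<hi]
E
python3 - <<'E'
from h import *
im=cv2.imread("pics/top0.png"); hsv=cv2.cvtColor(im,cv2.COLOR_BGR2HSV)
H,S,V=cv2.split(hsv)
def show(name,mask,z):
    for c in blobs(mask):
        (u,v),s,a=cv2.minAreaRect(c)
        if 200<u<450 and 135<v<300:
            box=px2w("top",cv2.boxPoints(((u,v),s,a)),z)
            e=np.diff(np.r_[box,box[:1]],axis=0)[:,:2]
            L=np.linalg.norm(e,axis=1); k=np.argmax(L)
            print(name,(round(u),round(v)),"xy",box.mean(0)[:2].round(1),"sides",L.round(1)[:2],"angle long",np.degrees(np.arctan2(e[k,1],e[k,0])).round(1))
show("cork",(S>90)&(V>120)&(H>8)&(H<25),4)
show("bright40",(S<60)&(V>170),40)
show("bright42",(S<60)&(V>170),42)
show("grey120",(S<60)&(V>100),120)
cv2.imwrite("pics/crop0.png",cv2.resize(im[140:300,205:445],None,fx=3.3,fy=3.3,interpolation=cv2.INTER_CUBIC))
E
```

```text
cork (255, 182) xy [580.6 175.7] sides [92.7 91.1] angle long -4.2
cork (376, 168) xy [ 622.2 -156.9] sides [91.  89.4] angle long -89.2
cork (318, 164) xy [630.1   2.1] sides [90.9 92.3] angle long 1.1
bright40 (288, 229) xy [449.3  77.6] sides [55.1 52.3] angle long -89.3
bright40 (226, 226) xy [455. 244.] sides [40.  42.2] angle long 2.2
bright40 (356, 227) xy [457.3 -99. ] sides [89.7 56.9] angle long -4.6
bright42 (288, 229) xy [449.2  77.4] sides [55.  52.3] angle long -89.3
bright42 (226, 226) xy [454.8 243.6] sides [40.  42.1] angle long 2.2
bright42 (356, 227) xy [457.2 -98.8] sides [89.6 56.8] angle long -4.6
grey120 (409, 239) xy [ 423.9 -221.5] sides [36.8 69.4] angle long -122.3
grey120 (288, 230) xy [442.5  71. ] sides [51.3 51.1] angle long -89.3
grey120 (225, 226) xy [448.9 227.1] sides [39.7 39.2] angle long -89.3
grey120 (356, 227) xy [450.5 -93.1] sides [85.1 54.3] angle long -4.8
```

View pics/crop0.png

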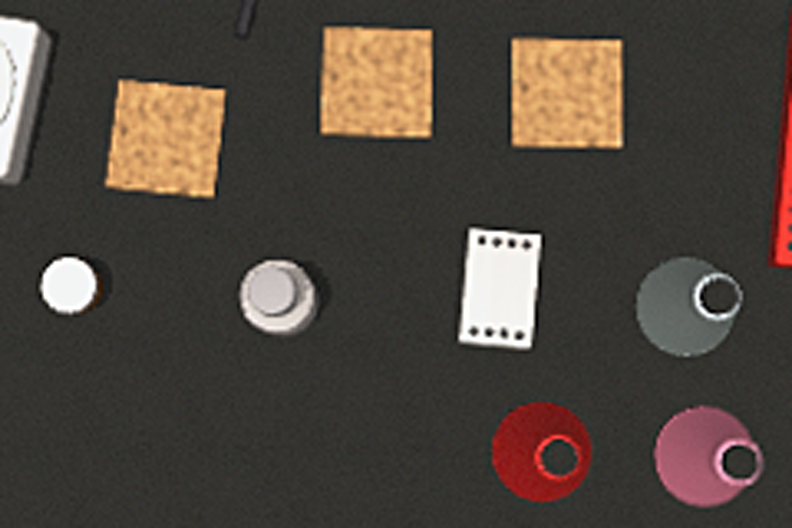

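The crop confirms the clear flask: foot circle at crop (686,306), dark stopper at (718,296). The bottle cap is at crop (271,289). The jar and the block (wells along its short ends) are as described.

Run:
```python
from h import *
f=lambda a:np.array(a)/3.3+[205-.35,140-.35]
p=lambda n,uv,z:px2w(n,uv,z)[0,:2].round(1)
print("bottle cap",p("top",f((271,289)),120),"shoulder body",p("top",f((279,297)),60))
print("flask stopper",p("top",f((719,296)),136),"rim",p("top",f((717.5,297)),122),"foot",p("top",f((686,306)),0))
print("side: bottle cap top",p("side",(299,153),120),"flask stop",p("side",(371,241),136))
for n,P in dict(bottle=[443,70,120],flask=[440,-226,136],jar=[455,243.6,42],block=[457,-99,40],red=[340,-115,0]).items(): print(n,w2px("side",P).round(0))
print("red",p("top",f((558,458)),136),"pink",p("top",f((740,463)),136))
```

```text
bottle cap [447.9  75.3] shoulder body [446.2  74.1]
flask stopper [ 445.4 -251.6] rim [ 445.7 -253.6] foot [ 446.9 -254.6]
side: bottle cap top [444.1  66.8] flask stop [ 443.7 -257.1]
bottle [[298. 152.]]
flask [[359. 229.]]
jar [[282. 149.]]
block [[334. 226.]]
red [[280. 262.]]
red [ 327.7 -134.4] pink [ 325.2 -265.7]
```

Call:
move_arm(
  moves=[0, 0, 0, -0.0913, 0, 0, 0, -0.0913, -0.232, -0.296, 0, 0, -0.232, -0.296, 0, 0, -0.232, -0.296, 0, 0, -0.232, -0.296, 0, 0, -0.232, -0.296, 0, 0, -0.232, -0.296, 0, 0, -0.232, -0.296, 0, 0, -0.232, -0.296, 0, 0],
  claw=90,
)

```text
t: 1.35
eef_pos: [456.0, 242.7, 214.6]
tcp_rot: [3.142, -0.0, -3.142]
ft_force: [0.9, 0.0, 0.8]
opening: 0.949
grip_force: 0.0
```

Call:
move_arm(
  moves=[-0.007, -0.3254, 0, 0, 0, -0.3254, 0, 0, 0, -0.3254, 0, 0, 0, -0.3254, 0, 0, 0, -0.3254, 0, 0, 0, -0.3254, 0, 0, 0, -0.3254, 0, 0, 0, 0, 0.3, 0.051, 0, 0, 0.3, 0, 0, 0, 0.3, 0],
)

```text
t: 2.6
eef_pos: [456.1, -97.6, 78.3]
tcp_rot: [-3.142, 0.0, 3.061]
ft_force: [0.5, -0.1, -1.1]
opening: 0.947
grip_force: 0.0
```

Call:
move_arm(
  moves=[0, -0.008, 0.2, 0, 0, 0, 0.15, 0, 0, 0, 0.09, 0, 0, 0, 0.025, 0, 0, 0, 0, 0],
)

```text
t: 3.22
eef_pos: [456.3, -98.6, 10.2]
tcp_rot: [3.142, 0.0, 3.062]
ft_force: [-0.7, 0.0, 0.2]
opening: 0.949
grip_force: 0.0
```

Call:
move_arm(
  moves=[0, 0, 0, 0, 0, 0, 0, 0, 0, 0, 0, 0, 0, 0, 0, 0, 0, 0, 0, 0, 0, 0, 0, 0],
  claw=40,
)

```text
t: 3.98
eef_pos: [456.2, -98.6, 10.0]
tcp_rot: [3.142, 0.0, 3.062]
ft_force: [-0.4, 0.1, 5.2]
opening: 0.584
grip_force: 30.0
```

Call:
move_arm(
  moves=[0, 0, -0.1, 0, 0, 0, -0.2, 0, 0, 0, -0.2, 0, 0, 0, 0, -0.051, -0.144, 0.084, 0, 0, -0.252, 0.147, 0, 0, -0.252, 0.147, 0, 0, -0.252, 0.147, 0, 0, -0.252, 0.146, 0, 0, 0, 0, 0, 0],
)

```text
t: 5.22
eef_pos: [630.3, 3.6, 83.7]
tcp_rot: [3.141, -0.0, -3.14]
ft_force: [-0.7, 1.1, -4.9]
opening: 0.589
grip_force: 30.0
```

Call:
move_arm(
  moves=[0.009, -0.0107, 0.2, 0, 0, 0, 0.12, 0, 0, 0, 0.08, 0, 0, 0, 0.03, 0, 0, 0, 0.01, 0, 0, 0, 0.01, 0, 0, 0, 0.006, 0, 0, 0, 0, 0],
)

```text
t: 6.22
eef_pos: [627.7, 0.5, 16.7]
tcp_rot: [3.142, 0.0, -3.142]
ft_force: [1.0, 0.0, -4.9]
opening: 0.589
grip_force: 30.0
```

Call:
move_arm(
  moves=[-0.008, 0.01, 0.008, 0, 0, 0, 0.008, 0, 0, 0, 0.004, 0, 0, 0, 0, 0],
)

```text
t: 6.72
eef_pos: [629.0, 2.1, 14.0]
tcp_rot: [3.141, 0.001, -3.142]
ft_force: [-1.7, 2.8, 5.0]
opening: 0.587
grip_force: 30.0
```

Call:
move_arm(
  moves=[0, 0, 0, 0, 0, 0, 0, 0, 0, 0, 0, 0, 0, 0, 0, 0, 0, 0, -0.1, 0, 0, 0, -0.3, 0, 0, 0, -0.35, 0],
  claw=85,
)

```text
t: 7.6
eef_pos: [628.5, 2.0, 127.6]
tcp_rot: [3.141, -0.001, 3.142]
ft_force: [0.2, 0.4, 0.6]
opening: 0.892
grip_force: 0.0
```

Call:
move_arm(
  moves=[0.23, 0.322, 0, 0, 0.23, 0.322, 0, 0, 0.23, 0.322, 0, 0, 0.23, 0.322, 0, 0, 0.24, 0.322, 0, 0, 0, 0, 0.25, 0, 0, 0, 0.1, 0, 0, 0, 0, 0],
)

```text
t: 8.6
eef_pos: [454.9, 243.0, 73.3]
tcp_rot: [-3.141, -0.001, 3.141]
ft_force: [0.6, 0.1, -0.4]
opening: 0.898
grip_force: 0.0
```

Call:
move_arm(
  moves=[0, 0.004, 0.2, 0, 0, 0, 0.12, 0, 0, 0, 0.05, 0, 0, 0, 0.012, 0, 0, 0, 0, 0],
)

```text
t: 9.22
eef_pos: [455.3, 244.1, 16.9]
tcp_rot: [3.141, 0.001, 3.141]
ft_force: [-0.0, 0.7, 0.4]
opening: 0.891
grip_force: 0.0
```

Call:
move_arm(
  moves=[0, 0, 0, 0, 0, 0, 0, 0, 0, 0, 0, 0, 0, 0, 0, 0, 0, 0, 0, 0, 0, 0, 0, 0, 0, 0, 0, 0],
  claw=30,
)

```text
t: 10.1
eef_pos: [454.8, 244.1, 16.2]
tcp_rot: [3.141, 0.0, -3.142]
ft_force: [-0.1, 1.0, 0.4]
opening: 0.453
grip_force: 30.0
```

Run:
```python
from h import *
im=viewer.read_camera("top")[:,:,::-1].copy(); cv2.imwrite("pics/top1.png",im)
im=cv2.imread("pics/top1.png"); H,S,V=cv2.split(cv2.cvtColor(im,cv2.COLOR_BGR2HSV))
for nm,m,z in (("block",(S<60)&(V>170),44),):
    for c in blobs(m):
        (u,v),s,a=cv2.minAreaRect(c)
        if 200<u<450 and 135<v<300: print(nm,(round(u),round(v)),px2w("top",cv2.boxPoints(((u,v),s,a)),z).mean(0).round(1),s)
cv2.imwrite("pics/crop1.png",cv2.resize(im[130:300,195:445],None,fx=3,fy=3,interpolation=cv2.INTER_CUBIC))
```

```text
block (288, 224) [460.7  80.1  44. ] (11.0, 13.0)
block (318, 162) [629.3   1.5  44. ] (33.0, 21.0)
```

View pics/crop1.png

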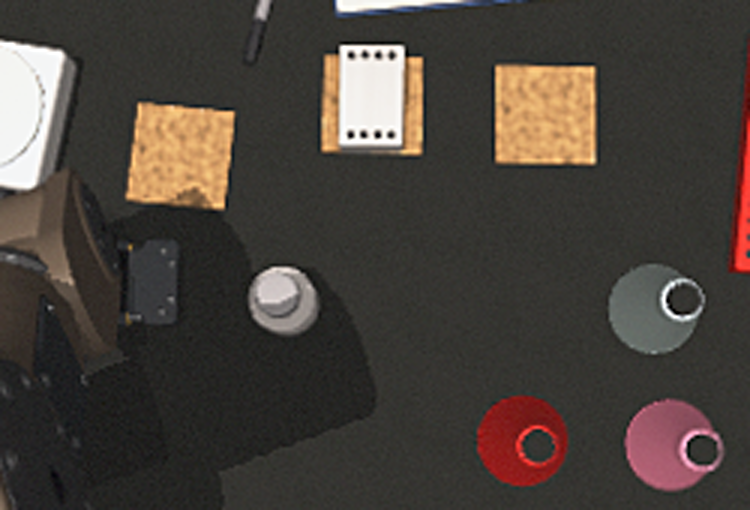

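The block stands on the middle mat at (629,1.5), crop (372,97), within 1 mm of the mat's centre. The jar is gripped.

Call:
move_arm(
  moves=[0, 0, -0.1, 0, 0, 0, -0.25, 0, 0, 0, -0.3, 0, -0.12, -0.17, 0, 0, -0.22, -0.305, 0, 0, -0.22, -0.305, 0, 0, -0.22, -0.305, 0, 0, -0.22, -0.305, 0, 0, -0.165, -0.225, 0, 0, 0, 0, 0, 0],
)

```text
t: 11.4
eef_pos: [630.6, -0.6, 114.3]
tcp_rot: [-3.141, 0.001, 3.139]
ft_force: [-0.0, -0.3, -1.9]
opening: 0.455
grip_force: 30.0
```

Call:
move_arm(
  moves=[0.003, 0.005, 0.15, 0, 0, 0, 0.1, 0, 0, 0, 0.06, 0, 0, 0, 0.02, 0, 0, 0, 0.01, 0, 0, 0, 0, 0],
)

```text
t: 12.15
eef_pos: [629.2, 2.6, 63.0]
tcp_rot: [3.142, 0.0, -3.141]
ft_force: [0.2, 0.3, -1.4]
opening: 0.455
grip_force: 30.0
```

Call:
move_arm(
  moves=[0, -0.005, 0.01, 0, 0, 0, 0.006, 0, 0, 0, 0.004, 0, 0, 0, 0, 0],
)

```text
t: 12.65
eef_pos: [629.2, 1.8, 60.2]
tcp_rot: [-3.142, 0.0, 3.142]
ft_force: [-1.8, 0.5, 5.1]
opening: 0.453
grip_force: 30.0
```

Call:
move_arm(
  moves=[0, 0, 0, 0, 0, 0, 0, 0, 0, 0, 0, 0, 0, 0, 0, 0, 0, 0, -0.1, 0, 0, 0, -0.3, 0, 0, 0, -0.35, 0, 0, 0, 0, 0],
  claw=75,
)

```text
t: 13.65
eef_pos: [630.8, 1.7, 177.3]
tcp_rot: [-3.141, 0.008, -3.141]
ft_force: [0.8, 0.3, 0.0]
opening: 0.785
grip_force: 0.0
```

Call:
move_arm(
  moves=[0.203, -0.2835, 0, 0, 0.203, -0.2835, 0, 0, 0.203, -0.2835, 0, 0, 0.203, -0.2835, 0, 0, 0.203, -0.2835, 0, 0, 0.203, -0.2835, 0, 0, 0, 0, 0, 0],
)

```text
t: 14.52
eef_pos: [444.7, -255.4, 172.1]
tcp_rot: [3.141, -0.0, 3.138]
ft_force: [0.4, 1.1, -0.4]
opening: 0.788
grip_force: 0.0
```

Run:
```python
from h import *
a=viewer.read_camera("top")[:,:,::-1].copy(); b=viewer.read_camera("side")[:,:,::-1].copy()
cv2.imwrite("pics/top2.png",a); cv2.imwrite("pics/side2.png",b)
cv2.imwrite("pics/both2.png",np.vstack([cv2.resize(a[130:270,260:460],(428,300),interpolation=cv2.INTER_CUBIC),cv2.resize(b[120:330,240:540],(428,300),interpolation=cv2.INTER_CUBIC)]))
print("block+jar expected side px",w2px("side",[[629.2,1.8,86]]),"top",w2px("top",[[629.2,1.8,86]]))
```

```text
block+jar expected side px [[387.78705241 165.30141402]] top [[318.16964112 157.78680673]]
```

View pics/both2.png

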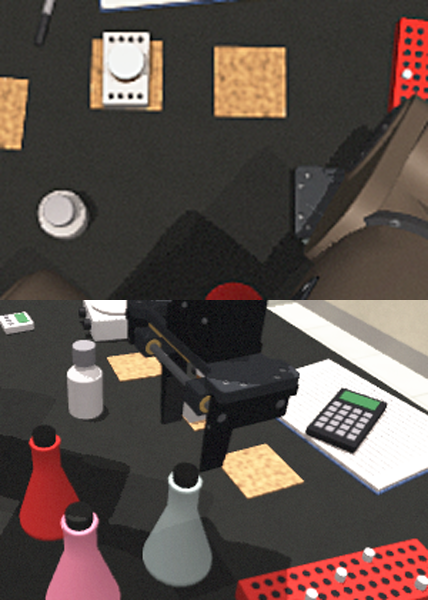

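The jar stands centred on the block: top view px (319,158) against an expected (318,158). The gripper is above the clear flask (side px about (370,244)), with the fingers straddling its stopper.

Call:
move_arm(
  moves=[0, 0, 0.1, 0, 0, 0, 0, 0],
)

```text
t: 14.88
eef_pos: [446.4, -252.0, 155.7]
tcp_rot: [3.14, -0.002, -3.14]
ft_force: [0.1, 0.4, -0.6]
opening: 0.789
grip_force: 0.0
```

Call:
move_arm(
  moves=[0, -0.008, 0.2, 0, 0, 0, 0.17, 0, 0, 0, 0.08, 0, 0, 0, 0.035, 0, 0, 0, 0, 0],
)

```text
t: 15.5
eef_pos: [446.6, -254.5, 84.6]
tcp_rot: [-3.142, 0.0, -3.141]
ft_force: [-0.3, 0.1, -0.3]
opening: 0.787
grip_force: 0.0
```

Call:
move_arm(
  moves=[0, 0, 0, 0, 0, 0, 0, 0, 0, 0, 0, 0, 0, 0, 0, 0, 0, 0, 0, 0, 0, 0, 0, 0, 0, 0, 0, 0],
  claw=20,
)

```text
t: 16.38
eef_pos: [446.3, -254.5, 84.3]
tcp_rot: [3.141, -0.0, -3.142]
ft_force: [-0.3, -0.5, -1.6]
opening: 0.335
grip_force: 29.9
```

Call:
move_arm(
  moves=[0, 0, -0.05, 0, 0, 0, -0.15, 0, 0, 0, -0.25, 0, 0, 0, -0.25, 0, 0, 0, -0.1, 0],
)

```text
t: 17.0
eef_pos: [446.8, -254.8, 206.5]
tcp_rot: [-3.14, 0.003, -3.141]
ft_force: [0.2, 0.4, -2.5]
opening: 0.332
grip_force: 29.9
```

Call:
move_arm(
  moves=[-0.037, 0.12, 0, 0, -0.075, 0.24, 0, 0, -0.112, 0.36, 0, 0, -0.112, 0.36, 0, 0, -0.112, 0.36, 0, 0, -0.112, 0.36, 0, 0, -0.112, 0.36, 0, 0, -0.113, 0.36, 0, 0, -0.075, 0.24, 0, 0, -0.034, 0.108, 0, 0],
)

```text
t: 18.25
eef_pos: [579.7, 178.2, 202.5]
tcp_rot: [-3.141, -0.003, -3.139]
ft_force: [-0.3, -0.4, -1.8]
opening: 0.33
grip_force: 29.9
```

Call:
move_arm(
  moves=[0, 0, 0, 0, 0, 0, 0, 0],
)

```text
t: 18.5
eef_pos: [580.0, 174.7, 204.0]
tcp_rot: [-3.141, -0.001, 3.141]
ft_force: [0.8, 0.1, -1.4]
opening: 0.33
grip_force: 29.9
```

Call:
move_arm(
  moves=[-0.004, 0.006, 0.1, 0, 0, 0, 0.22, 0, 0, 0, 0.22, 0, 0, 0, 0.12, 0, 0, 0, 0.06, 0, 0, 0, 0.02, 0, 0, 0, 0.01, 0, 0, 0, 0, 0],
)

```text
t: 19.5
eef_pos: [581.3, 176.6, 92.4]
tcp_rot: [3.141, 0.001, -3.142]
ft_force: [-0.5, -0.2, -2.0]
opening: 0.329
grip_force: 29.9
```

Call:
move_arm(
  moves=[0, -0.005, 0.012, 0, 0, 0, 0.01, 0, 0, 0, 0.007, 0, 0, 0, 0, 0],
)

```text
t: 20.0
eef_pos: [581.3, 176.0, 88.1]
tcp_rot: [3.141, 0.001, -3.141]
ft_force: [0.1, 0.9, 4.6]
opening: 0.328
grip_force: 30.0
```

Call:
move_arm(
  moves=[0, 0, 0, 0, 0, 0, 0, 0, 0, 0, 0, 0, 0, 0, 0, 0, 0, 0, -0.1, 0, 0, 0, -0.25, 0, 0, 0, -0.3, 0, 0, 0, 0, 0],
  claw=75,
)

```text
t: 21.0
eef_pos: [582.5, 176.2, 189.4]
tcp_rot: [3.14, 0.007, -3.141]
ft_force: [-0.4, 0.7, -0.3]
opening: 0.793
grip_force: 0.0
```

Call:
move_arm(
  moves=[0.223, -0.169, 0, 0, 0.223, -0.169, 0, 0, 0.223, -0.169, 0, 0, 0.223, -0.169, 0, 0, 0, 0, 0, 0, 0, 0, 0, 0],
)

```text
t: 21.75
eef_pos: [448.0, 74.5, 185.3]
tcp_rot: [3.141, 0.001, 3.141]
ft_force: [0.6, 0.1, -0.5]
opening: 0.79
grip_force: 0.0
```

Run:
```python
from h import *
a=viewer.read_camera("top")[:,:,::-1].copy(); b=viewer.read_camera("side")[:,:,::-1].copy()
cv2.imwrite("pics/both3.png",np.vstack([cv2.resize(a[130:270,160:440],(560,280),interpolation=cv2.INTER_CUBIC),cv2.resize(b[90:250,220:500],(560,320),interpolation=cv2.INTER_CUBIC)]))
print(w2px("top",[[580.8,175.8,140]]),w2px("side",[[580.8,175.8,140],[447.5,74.5,120]]))
```

```text
[[246.07484927 171.53284566]] [[336.9892585  116.86225504]
 [299.31580588 151.1685582 ]]
```

View pics/both3.png

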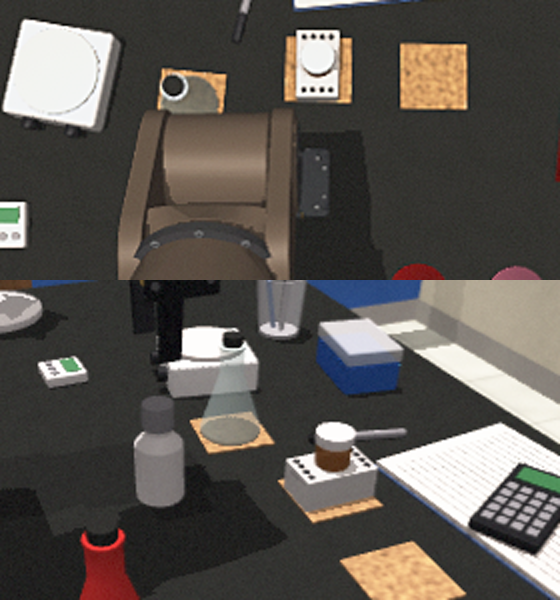

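The flask stands upright on the left mat, side crop (232,432). The jar and block are upright too. The bottle cap is at side px (299,152), as predicted.

Call:
move_arm(
  moves=[0, 0, 0.2, 0, 0, 0, 0.25, 0, 0, 0, 0.14, 0, 0, 0, 0.06, 0, 0, 0, 0.005, 0, 0, 0, 0, 0],
)

```text
t: 22.6
eef_pos: [447.8, 74.6, 87.4]
tcp_rot: [3.141, 0.001, -3.141]
ft_force: [-0.4, -0.6, 0.2]
opening: 0.788
grip_force: 0.0
```

Call:
move_arm(
  moves=[0, 0, 0, 0, 0, 0, 0, 0, 0, 0, 0, 0, 0, 0, 0, 0, 0, 0, 0, 0, 0, 0, 0, 0, 0, 0, 0, 0],
  claw=20,
)

```text
t: 23.48
eef_pos: [447.3, 74.4, 86.8]
tcp_rot: [3.142, 0.0, 3.142]
ft_force: [-0.1, 0.0, 0.3]
opening: 0.373
grip_force: 30.0
```

Call:
move_arm(
  moves=[0, 0, -0.05, 0, 0, 0, -0.15, 0, 0, 0, -0.25, 0, 0, 0, -0.2, 0],
)

```text
t: 23.98
eef_pos: [447.2, 74.4, 186.0]
tcp_rot: [3.142, 0.001, -3.142]
ft_force: [0.5, 0.4, -1.5]
opening: 0.379
grip_force: 30.0
```

Call:
move_arm(
  moves=[-0.093, -0.123, 0, 0, -0.175, -0.231, 0, 0, -0.222, -0.293, 0, 0, -0.222, -0.293, 0, 0, -0.222, -0.293, 0, 0, -0.152, -0.2, 0, 0, -0.08, -0.109, 0, 0, 0, 0, 0, 0, 0, 0, 0, 0],
)

```text
t: 25.1
eef_pos: [621.6, -156.2, 184.4]
tcp_rot: [3.141, -0.001, -3.141]
ft_force: [-0.8, 0.5, -1.5]
opening: 0.373
grip_force: 30.0
```

Call:
move_arm(
  moves=[-0.003, -0.003, 0.1, 0, 0, 0, 0.2, 0, 0, 0, 0.15, 0, 0, 0, 0.09, 0, 0, 0, 0.04, 0, 0, 0, 0.015, 0, 0, 0, 0, 0],
)

```text
t: 25.98
eef_pos: [622.9, -157.3, 95.6]
tcp_rot: [-3.141, 0.001, -3.142]
ft_force: [0.2, 0.8, -1.8]
opening: 0.373
grip_force: 30.0
```

Call:
move_arm(
  moves=[0, 0, 0.014, 0, 0, 0, 0.01, 0, 0, 0, 0.007, 0, 0, 0, 0, 0],
)

```text
t: 26.48
eef_pos: [622.9, -157.3, 90.9]
tcp_rot: [-3.141, 0.001, -3.142]
ft_force: [-1.1, 0.6, 3.5]
opening: 0.375
grip_force: 30.0
```

Call:
move_arm(
  moves=[0, 0, 0, 0, 0, 0, 0, 0, 0, 0, 0, 0, 0, 0, 0, 0, 0, 0, -0.1, 0, 0, 0, -0.25, 0, 0, 0, -0.35, 0, 0, 0, -0.2, 0],
  claw=75,
)

```text
t: 27.48
eef_pos: [623.1, -157.5, 229.3]
tcp_rot: [-3.14, 0.004, -3.142]
ft_force: [-0.1, -0.0, 0.4]
opening: 0.787
grip_force: 0.0
```

Call:
move_arm(
  moves=[0.2, -0.2, 0, 0, 0.2, -0.3, 0, 0, 0.2, -0.3, 0, 0, 0.1, -0.3, 0, 0, 0, 0, 0, 0, 0, 0, 0, 0, 0, 0, 0, 0],
)

```text
t: 28.35
eef_pos: [518.2, -321.2, 225.7]
tcp_rot: [3.142, 0.0, -3.14]
ft_force: [-0.0, 0.2, 1.0]
opening: 0.788
grip_force: 0.0
```

Run:
```python
from h import *
a=viewer.read_camera("top")[:,:,::-1].copy(); b=viewer.read_camera("side")[:,:,::-1].copy()
cv2.imwrite("pics/both4.png",np.vstack([cv2.resize(a[130:250,200:480],(700,300),interpolation=cv2.INTER_CUBIC),cv2.resize(b[90:280,220:500],(412,280),interpolation=cv2.INTER_CUBIC).copy() if 0 else cv2.copyMakeBorder(cv2.resize(b[90:280,220:500],(412,280)),0,0,0,288,cv2.BORDER_CONSTANT)]))
P=dict(bottle=[622.2,-156.9,124],flask=[580.6,175.7,140],jar=[630,2,86])
for k,v in P.items(): print(k,((w2px("top",v)[0]-[200,130])*2.5).round(),(w2px("side",v)[0]-[220,90])*1.473+[0,300])
print(monitor.state()["grip_force"])
```

```text
bottle [456.  69.] [310.83593664 444.50032208]
flask [115. 104.] [172.23971511 339.60660263]
jar [295.  69.] [247.54516771 410.76194843]
0.0
```

View pics/both4.png

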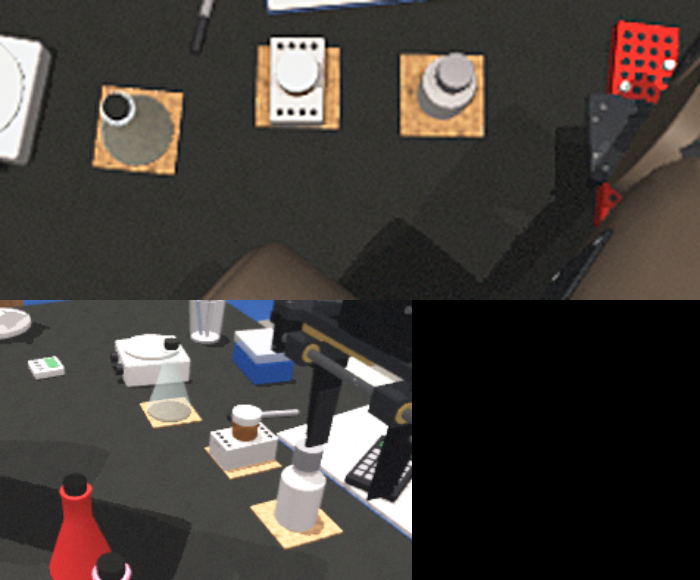

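All three mats are filled and everything is upright and centred. In the top crop, the bottle cap is at (456,71) against an expected (456,69), the stopper at (117,106) against (115,104), and the jar at (298,72) against (295,69). The arm is clear of everything.

```bash
python3 -c "
from cell import order
print(order.job_done())"
```

```text
the job is handed in; nothing more can be done
None
```

I handed the job in with the bottle on the right mat by the rack, the flask on the left mat by the stirrer, and the block on the middle mat with the jar on top; the last pictures showed all four upright and within a few mm of centre, but no verdict came back.

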